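Start the second spindle of the insole glue press

ROBOT

A 7-joint arm with a two-finger parallel gripper is mounted at the origin on a cart in front of the work surface, level with it; the furniture and walls round the work are solid. World frame = base frame: x ahead of the robot, y to its left, z up, the work surface at z = 0. Lengths are in m, angles in rad, forces in N, time in s.
With the tool pointing down it reaches from about 0.425 to 0.875 m from the base axis. Payload 4.7 kg.
Tool frame: the origin (TCP) lies midway between the tips of the shut fingers; the grasp point (between the pads) lies 19 mm behind it; z points along the fingers, y is the line along which they close (so a half turn about z gives the same grasp; the last joint's range is limited). The gripper opens to 87 mm and grips with 3 to 60 N. Pads are 19 mm wide; open, the fingers measure 117 mm over their backs; the gripper's body (75 mm by 190 mm) begins 51 mm behind the grasp point.
Start: joints at [0.014, 0.321, -0.07, 1.45, 0.023, 1.371, -0.057], TCP at [0.65, -0, 0.223] pointing down, gripper open.
Joint ranges: [-2.86, 2.86], [-0.3, 2.09], [-1.38, 1.24], [0.06, 2.45], [-1.56, 4.7], [0.09, 2.05], [-2.69, 2.69]. Speed limits (rad/s): [2.57, 2.57, 3.14, 3.14, 3.14, 3.14, 3.14].

INTERFACE

Orientations are given as a rotation vector (axis times angle).
In Python, from bench import ctrl gives the robot as it stands. The module is installed in compiled form; this text tells all that it offers.
- The arm moves only by the shell command python3 -m handwheel 'ROWS' [FORCE]. ROWS is JSON, a list of rows, each a list of 7 numbers: the finger opening in m, from 0 to 0.087, then the shift along the tool's x, y, z in m, then the turn, a rotation vector about the tool's x, y, z in degrees. A call has 1 to 12 rows; each row shifts and turns the commanded pose from where the row before left it, along the tool's axes as they then stand; what a row does not reach is not made up. A row lasts 1/8 s, in which the tool goes at most 62.5 mm and 10.7 degrees, less where a joint would pass 70% of its speed; a pose out of reach is approached as far as the arm can. A call is refused whole if a number of a shift passes 0.0625 or a number of a turn 10.7, either way. A call with a gripper value outside its range is refused whole. The fingers move at their own pace and stop on an object; FORCE is the grip in N (left out, the last holds). Time passes only in rows, so rows that do not move let the fingers close. It gives the time, the measured TCP pose, the force, the opening and the grip force at its end, in the units of the state.
- ctrl.get_state(): the state, without advancing time (a new reading comes with each control period).
- ctrl.get_image(name): name is "scene" or "side" or "wrist"; returns (picture, depth): 384x512x3 uint8, blue, green, red; 384x512 float32, m along the optical axis (not along the pixel's ray), 0 where there is no reading.
- ctrl.camera_info(name): a dict with "intrinsics" (3x3 intrinsics, pixels), "R" (3x3) and "t" (3): a world point X has camera coordinates R X + t. Camera axes: x right, y down, z forward; pixel columns grow to the right and rows downward; lengths in m; the calibration is good to about 2 mm. A picture is of the moment at which its call begins: read the wrist's pose just before it. camera_info takes no time and is no camera call; for the wrist camera it gives the pose at the moment of the call.
- ctrl.close_job(): hands the job in; it is judged then, once.
The state is a dict: "time": time; "joint_positions": joint angles; "qd": joint speeds; "joint_torque": joint torques, N m; "position": TCP position; "tool_rot": TCP orientation; "ft_force": force on the tool from outside, world axes, zero at the start; "torque": the same for the moment, N m; "grip_width": opening from 0.0 (shut) to 1.0 (fully open); "grip_force": force on a finger pad.
Only numpy, scipy, OpenCV 4.12 (cv2) and the standard library are available. Lean on these libraries where they do the work, as an engineer would, in place of code of your own. Each camera call takes 0.05 s, during which the arm holds its last target. There are 200 camera calls.

TASK

Of the two hexagon-headed spindles in the glue press one has been run in; the other, whose head stands higher, is only standing in the mouth of its nut. Turn that one backward (anticlockwise from above) until it drops into the start of the thread, then turn it one full turn forward (clockwise), and finish still gripping its head, holding it still, upright and started in the nut. Leave the other spindle and everything else on the bench as they are.

Things in the scene. Friction and masses are not known exactly. Their poses are not given: they have to be found in the camera images.
- glue_press: Bench press for glued insole stacks, fixed: plywood base 170 x 310 x 18 mm, steel crossbeam 60 x 296 mm (top 146 mm above the table) on two tie rods, with two bronze flanged nuts side by side (flange 58 mm across, face at 153 mm). Only the spindles stand higher than 154 mm. Origin: centre of the base's underside; x across the beam, y along it, z up.
- nut_left (a point): On the axis of the nut at the press's +y side, at the upper end of its thread, 150 mm above the table. Vertical axis, bored through, right-handed two-start thread, 28 mm, pitch 7 mm, lead 14 mm a turn.
- nut_right (a point): The same for the nut at the press's -y side, 124 mm from the other.
- free_spindle: Loose steel spindle, 114 mm long, 0.45 kg, that only stands in the mouth of one nut (left or right, it differs) and can be lifted out. Origin: its lower tip, on the axis; z up to the head. Round-ended nose 22.6 mm thick over the first 38 mm, down in the nut; 28 mm thread from 38 to 80 mm; hexagon head from 90 to 114 mm. A few degrees of play while not started.
- free_spindle_head (a point): Middle of the free spindle's hexagon head, on the axis, 102 mm above its tip, 12 mm below its top. 24 mm tall, 36 mm across flats, 41.6 mm across corners; the flats face 30, 90, 150 ... degrees about the spindle's z from its x. Under 0.3 N m turns the spindle; it does not turn by itself.
- free_spindle_lead (a point): On the free spindle's axis at the lower end of its thread, 38 mm above the tip. At first it rests on the nut's thread. Turned backward it climbs 2.2 mm per radian and, after at most 2.3 rad, falls 7 mm if not held up: the thread start, tip then about 107 mm above the table. Turned forward from there it sinks 14 mm a turn and cannot be pulled up (1.3 mm play).
- started_spindle: The other spindle, alike in every way but run two turns into the other nut: its tip is about 86 mm above the table, so its head stands 23 to 26 mm lower than the free one's. Not to be turned or lifted.
- press_weight: Round cast iron weight, 55 mm across, 61 mm tall, behind the press to the left. Bystander.
- glue_brush: Glue brush with a red handle, 26 x 164 x 20 mm, lying right of the press. Bystander.
- awl: Awl with a wooden handle, 29 x 135 x 29 mm, lying right of the press. Bystander.

How it is judged:
By the outcome, as a careful person would: the job done as asked, in the order asked, and still so for the second after the job is handed in, while the arm keeps its last pose, push and grip.
It also fails if it takes over 59 s, if anything falls off the work surface, if the arm or the gripper's body presses on something with over 40 N, if the wrist force passes 120 N, or if a joint passes its speed limit or range.

## Working session

There is one attempt and no reset: what is moved stays moved. The work goes in short steps, Python scripts to look and compute and a shell command to move; the robot and the scene stay as the last step left them, time stands still between calls to the robot, and variables do not carry over. Pictures are saved under pics/ and viewed, at most 10 in all, crops included, and the job is handed in when it is done.

```bash
mkdir -p pics; cat > h.py <<'E'
import numpy as np, cv2
from bench import ctrl
from scipy.spatial.transform import Rotation as Ro
def shot(n):
    i=ctrl.camera_info(n); im,d=ctrl.get_image(n); return im,d,np.array(i["intrinsics"]),np.array(i["R"]),np.array(i["t"])
def cloud(d,K,R,t):
    v,u=np.mgrid[:d.shape[0],:d.shape[1]]
    P=np.stack([(u-K[0,2])/K[0,0]*d,(v-K[1,2])/K[1,1]*d,d],-1)
    return (P-t)@R
E
python3 - <<'E'
from h import *
s=ctrl.get_state(); print(s)
for n in ["scene","side","wrist"]:
    im,d,K,R,t=shot(n); cv2.imwrite(f"pics/{n}0.png",im); np.savez(f"{n}0.npz",im=im,d=d,K=K,R=R,t=t)
    P=cloud(d,K,R,t); print(n,-R.T@t, R[2])
    for lo,hi in [(.195,.205),(.205,.24),(.165,.18)]:
        m=((d>0)&(P[...,2]>lo)&(P[...,2]<hi)&(P[...,0]>.35)&(P[...,0]<.95)&(abs(P[...,1])<.5)).astype(np.uint8)
        k,l,st,c=cv2.connectedComponentsWithStats(m)
        for j in range(1,k):
            if st[j,4]>60: q=P[l==j]; print(lo,st[j],q.mean(0).round(4),q.min(0).round(3),q.max(0).round(3))
a=[cv2.imread(f"pics/{n}0.png") for n in ["scene","side","wrist"]]
b=[cv2.resize(x,(400,300)) for x in a]; cv2.imwrite("pics/all0.png",np.vstack([np.hstack(b[:2]),np.hstack([b[2],b[2]*0])]))
E
```

```text
{'time': 0.0, 'joint_positions': array([ 0.01408663,  0.32183489, -0.07011219,  1.4516898 ,  0.02262281,
        1.37081029, -0.05688815]), 'qd': array([ 0.00224739, -0.00118457,  0.00130706, -0.00051349,  0.00090021,
       -0.00041979, -0.00152154]), 'joint_torque': array([-2.58547143e-04, -4.91284704e+01, -4.03903294e-01, -3.12526345e+01,
       -6.40594075e-02,  4.37659642e-02,  1.61017233e-04]), 'position': array([ 6.49433007e-01, -3.30026371e-05,  2.21446603e-01]), 'tool_rot': array([-2.22042569, -2.22061827,  0.00229257]), 'ft_force': array([-0.01127347, -0.03875839,  0.79937177]), 'torque': array([-0.04591995,  0.02493999, -0.00825077]), 'grip_force': 0.0, 'grip_width': 1.0005574751724793}
scene [-0.09073735  0.55207175  1.03753176] [ 0.52467848 -0.45228253 -0.72121634]
0.195 [262 160  12   8  73] [ 0.5505 -0.0999  0.1979] [ 0.529 -0.117  0.195] [ 0.569 -0.082  0.202]
0.205 [232 172  14  13 130] [0.5476 0.0264 0.218 ] [0.53  0.006 0.205] [0.569 0.042 0.225]
side [ 0.04293763 -0.80905233  0.67696983] [ 0.4553608   0.74196336 -0.4920741 ]
0.195 [269 189  14   9  85] [ 0.5514 -0.1023  0.1979] [ 0.533 -0.12   0.195] [ 0.572 -0.082  0.2  ]
0.205 [247 166  12  10 110] [0.5492 0.0161 0.2169] [0.533 0.003 0.205] [0.572 0.039 0.224]
wrist [0.64931822 0.07569136 0.38372227] [-0.00144038 -0.27665989 -0.96096682]
0.195 [ 90 166  53  55 234] [0.5673 0.0311 0.2024] [0.545 0.006 0.196] [0.576 0.042 0.205]
0.205 [  58  167   83   66 4038] [0.5582 0.0259 0.2207] [0.534 0.005 0.205] [0.576 0.042 0.225]
0.205 [158 224  27  35 468] [0.6034 0.0056 0.2307] [ 0.596 -0.01   0.221] [0.606 0.012 0.24 ]
0.205 [327 224  28  35 471] [0.6949 0.0056 0.2307] [ 0.692 -0.01   0.221] [0.702 0.011 0.24 ]
0.165 [122 164  30  33 288] [0.5649 0.0287 0.1719] [0.551 0.013 0.165] [0.569 0.038 0.18 ]
0.165 [149 308  19  19 100] [ 0.568  -0.09    0.1761] [ 0.558 -0.102  0.165] [ 0.575 -0.082  0.18 ]
```

View pics/all0.png

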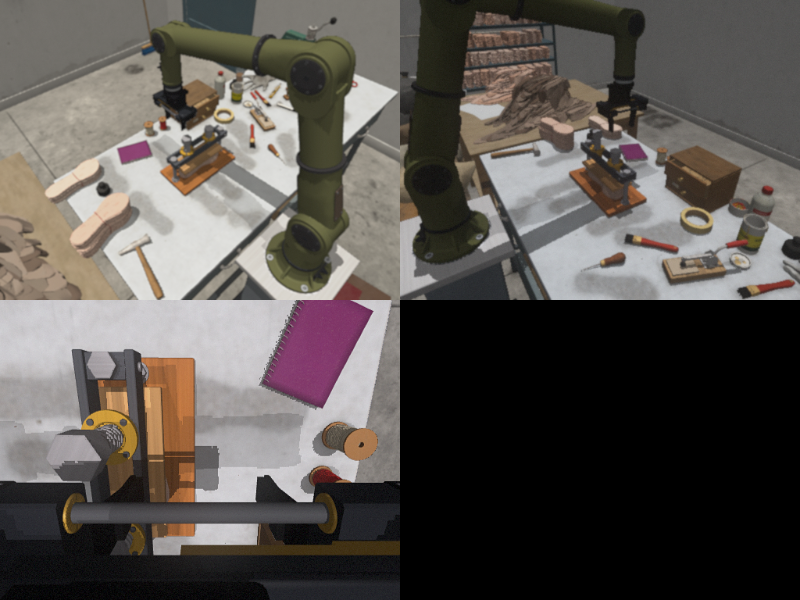

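The wrist view (lower left) shows the free head, tall and slightly tilted, at about (75,455) in the mosaic. It stands on the +y nut. The other head is lower, near y≈-0.10. Next I measure the top face.

```bash
cat >> h.py <<'E'
def head(im,d,K,R,t,c=(.553,.024),zmin=.19,r=.04):
    P=cloud(d,K,R,t); near=(d>0)&(np.hypot(P[...,0]-c[0],P[...,1]-c[1])<r)&(P[...,2]>zmin)&(P[...,2]<.24)
    z0=np.percentile(P[near][:,2],90); m=near&(abs(P[...,2]-z0)<.006)
    for _ in range(4):
        q=P[m]; A=np.c_[q[:,:2],np.ones(len(q))]; co=np.linalg.lstsq(A,q[:,2],rcond=None)[0]
        m=near&(abs(P[...,2]-(P[...,0]*co[0]+P[...,1]*co[1]+co[2]))<.0012)
    m=cv2.morphologyEx(m.astype(np.uint8),cv2.MORPH_OPEN,np.ones((3,3)))
    k,l,st,_=cv2.connectedComponentsWithStats(m); m=l==1+st[1:,4].argmax()
    q=P[m]; n=np.array([-co[0],-co[1],1]); n/=np.linalg.norm(n)
    # hexagon flats: fit by support function maxima in 60-deg family
    hull=cv2.convexHull((q[:,:2]*1e4).astype(np.float32))[:,0]/1e4
    best=[]
    for a in np.arange(0,60,.5):
        w=[]
        for k in range(3):
            u=np.array([np.cos(np.radians(a+60*k)),np.sin(np.radians(a+60*k))]); p=hull@u; w.append(p.max()-p.min())
        best.append((sum(w)/3,a,w))
    b=min(best); cen=np.zeros(2); M=[];v=[]
    for k in range(3):
        u=np.array([np.cos(np.radians(b[1]+60*k)),np.sin(np.radians(b[1]+60*k))]); p=hull@u; M.append(u); v.append((p.max()+p.min())/2)
    cen=np.linalg.lstsq(np.array(M),np.array(v),rcond=None)[0]
    z=cen@co[:2]+co[2]
    return dict(n=m.sum(),top=np.r_[cen,z].round(4),normal=n.round(3),flat=b[1],w=np.round(b[2],4),axis150=(np.r_[cen,z]-n*(z-.15)).round(4))
E
python3 - <<'E'
from h import *
for n in ["wrist","side","scene"]:
    f=np.load(n+"0.npz"); print(n,head(*[f[k] for k in ["im","d","K","R","t"]]))
    print(' other',head(*[f[k] for k in ["im","d","K","R","t"]],c=(.551,-.1),zmin=.185))
E
```

```text
wrist {'n': np.int64(2765), 'top': array([0.5556, 0.0238, 0.2226]), 'normal': array([0.004, 0.001, 1.   ]), 'flat': np.float64(30.0), 'w': array([0.0362, 0.0363, 0.0357]), 'axis150': array([0.5553, 0.0238, 0.15  ])}Traceback (most recent call last):
  File "<stdin>", line 4, in <module>
  File "h.py", line 17, in head
    k,l,st,_=cv2.connectedComponentsWithStats(m); m=l==1+st[1:,4].argmax()
                                                         ~~~~~~~~~~~~~~~^^
ValueError: attempt to get argmax of an empty sequence
```

```bash
python3 -m handwheel '[[0.087,0,0,-0.04,0,0,0],[0.087,0.012,-0.047,0,0,0,0],[0.087,0.012,-0.047,0,0,0,0],[0.087,0,0,0,0,0,10],[0.087,0,0,0,0,0,10],[0.087,0,0,0,0,0,10],[0.087,0,0,0,0,0,0],[0.087,0,0,0,0,0,0]]' 10
python3 - <<'E'
from h import *
s=ctrl.get_state(); print(s['position'],Ro.from_rotvec(s['tool_rot']).as_matrix().round(3),s['joint_positions'],s['ft_force'])
f=shot("wrist"); cv2.imwrite("pics/w1.png",f[0])
try: print(head(*f))
except Exception as e: print(e)
E
```

```text
time: 1.15
position: [0.5559, 0.024, 0.2624]
tool_rot: [-2.718, -1.575, 0.0]
ft_force: [0.2, 0.4, 0.5]
grip_width: 0.998
grip_force: 0.0
[0.555907   0.02403415 0.26237173] [[ 0.497  0.868 -0.   ]
 [ 0.868 -0.497 -0.   ]
 [-0.    -0.    -1.   ]] [-0.02843015  0.10853581 -0.06788983  1.62579474  0.00744608  1.40784225
 -0.61774159] [0.18495932 0.3528888  0.46105929]
{'n': np.int64(1674), 'top': array([0.5552, 0.0239, 0.2226]), 'normal': array([0.001, 0.001, 1.   ]), 'flat': np.float64(29.0), 'w': array([0.0358, 0.0359, 0.0352]), 'axis150': array([0.5551, 0.0239, 0.15  ])}
```

View pics/w1.png

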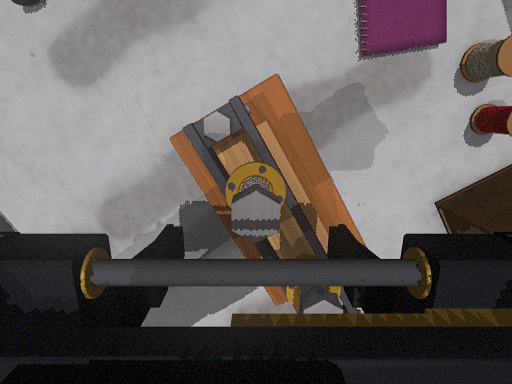

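The head is centred between the fingers at about (257,205), with the flats lined up along the closing axis. I go down and grip.

```bash
python3 -m handwheel '[[0.087,0,0,0.035,0,0,0],[0.087,0,0,0.033,0,0,0],[0.087,0,0,0,0,0,0],[0.03,0,0,0,0,0,0],[0.03,0,0,0,0,0,0],[0.03,0,0,0,0,0,0],[0.03,0,0,0,0,0,0],[0.03,0,0,0,0,0,0]]' 15
python3 - <<'E'
from h import *
s=ctrl.get_state(); print(s['position'],s['ft_force'],s['torque'])
E
```

```text
time: 2.2
position: [0.5561, 0.024, 0.1948]
tool_rot: [2.72, 1.571, 0.001]
ft_force: [-0.0, 0.9, -0.4]
grip_width: 0.516
grip_force: 0.0
[0.55609632 0.02399438 0.19479357] [-0.00878823  0.90512113 -0.44429923] [ 0.06404039  0.05430502 -0.00240972]
```

Still closing.

```bash
python3 -m handwheel '[[0.03,0,0,0,0,0,0],[0.03,0,0,0,0,0,0],[0.03,0,0,0,0,0,0],[0.03,0,0,0,0,0,0]]' 15
python3 - <<'E'
from h import *
s=ctrl.get_state(); print(s['position'],s['ft_force'],s['torque'])
E
```

```text
time: 2.7
position: [0.5561, 0.024, 0.1946]
tool_rot: [2.721, 1.571, 0.0]
ft_force: [-0.8, 0.0, 0.6]
grip_width: 0.413
grip_force: 14.9
[0.55606    0.0239544  0.19458995] [-0.79971842  0.01422871  0.58295378] [-0.03243521  0.09712653  0.01348575]
```

```bash
python3 -m handwheel '[[0.03,0,0,-0.0004,0,0,-8],[0.03,0,0,-0.0003,0,0,-8],[0.03,0,0,-0.0003,0,0,-8],[0.03,0,0,-0.0003,0,0,-8],[0.03,0,0,-0.0003,0,0,-8],[0.03,0,0,0,0,0,0]]'
python3 - <<'E'
from h import *
s=ctrl.get_state(); print(s['position'],s['ft_force'],s['torque'],s['joint_positions'][6])
E
python3 -m handwheel '[[0.03,0,0,-0.0003,0,0,-8],[0.03,0,0,-0.0003,0,0,-8],[0.03,0,0,-0.0003,0,0,-8],[0.03,0,0,-0.0003,0,0,-8],[0.03,0,0,0,0,0,0]]'
python3 - <<'E'
from h import *
s=ctrl.get_state(); print(s['position'],s['ft_force'],s['torque'],s['joint_positions'][6])
E
```

```text
time: 3.45
position: [0.556, 0.024, 0.1961]
tool_rot: [-2.021, -2.405, -0.0]
ft_force: [0.4, -0.1, 1.0]
grip_width: 0.414
grip_force: 14.9
[0.55599684 0.02395207 0.19611099] [ 0.35023826 -0.05749754  1.03834875] [ 0.05782301 -0.06427487 -0.02094746] 0.06824434053364253
time: 4.08
position: [0.556, 0.024, 0.1973]
tool_rot: [1.283, 2.868, 0.0]
ft_force: [-0.0, 0.7, 0.4]
grip_width: 0.414
grip_force: 14.9
[0.55600189 0.02397349 0.19734529] [-0.03155442  0.68388505  0.4116473 ] [ 0.02333511  0.00875659 -0.02333262] 0.6201800509979121
```

```bash
python3 -m handwheel '[[0.03,0,0,-0.0003,0,0,-8],[0.03,0,0,-0.0003,0,0,-8],[0.03,0,0,-0.0003,0,0,-8],[0.03,0,0,0,0,0,0]]'
python3 -m handwheel '[[0.03,0,0,-0.0003,0,0,-8],[0.03,0,0,-0.0003,0,0,-8],[0.03,0,0,0,0,0,0]]'
python3 - <<'E'
from h import *
s=ctrl.get_state(); print(s['position'],s['ft_force'],s['torque'],s['joint_positions'][6])
print(head(*shot("wrist")))
E
```

```text
time: 4.58
position: [0.556, 0.0241, 0.1983]
tool_rot: [0.66, 3.071, 0.0]
ft_force: [0.2, -0.9, -1.2]
grip_width: 0.41
grip_force: 14.9
time: 4.95
position: [0.5559, 0.024, 0.1988]
tool_rot: [-0.228, -3.133, -0.0]
ft_force: [-0.6, 0.1, 1.0]
grip_width: 0.415
grip_force: 14.9
[0.55594556 0.02401584 0.19883483] [-0.5542644   0.14483382  1.01040332] [ 0.08685916  0.12049646 -0.01395855] 1.3108231540968707
{'n': np.int64(1369), 'top': array([0.5485, 0.0253, 0.227 ]), 'normal': array([0.007, 0.004, 1.   ]), 'flat': np.float64(25.5), 'w': array([0.0246, 0.0349, 0.0228]), 'axis150': array([0.5479, 0.0251, 0.15  ])}
```

```bash
python3 -m handwheel '[[0.03,0,0,-0.0003,0,0,-8],[0.03,0,0,0,0,0,0],[0.03,0,0,0,0,0,0]]'
python3 -m handwheel '[[0.03,0,0,-0.0003,0,0,-8],[0.03,0,0,0,0,0,0],[0.03,0,0,0,0,0,0]]'
python3 -m handwheel '[[0.03,0,0,-0.0003,0,0,-8],[0.03,0,0,0,0,0,0],[0.03,0,0,0,0,0,0]]'
```

```text
time: 5.38
position: [0.5559, 0.0241, 0.199]
tool_rot: [-0.006, -3.141, -0.0]
ft_force: [-1.4, 0.3, 0.0]
grip_width: 0.411
grip_force: 14.9
time: 5.75
position: [0.5558, 0.0242, 0.199]
tool_rot: [0.214, -3.134, -0.0]
ft_force: [-0.2, -0.2, -3.8]
grip_width: 0.413
grip_force: 14.9
time: 6.12
position: [0.5559, 0.0239, 0.1996]
tool_rot: [0.432, -3.111, 0.0]
ft_force: [0.4, 0.1, -2.5]
grip_width: 0.412
grip_force: 14.9
```

The wrist force shows the spindle's weight now hangs in the grip, so it's past the thread end. I lower it gently.

```bash
python3 -m handwheel '[[0.03,0,0,0.001,0,0,0],[0.03,0,0,0,0,0,0],[0.03,0,0,0,0,0,0]]'
python3 -m handwheel '[[0.03,0,0,0.001,0,0,0],[0.03,0,0,0.001,0,0,0],[0.03,0,0,0,0,0,0]]'
```

```text
time: 6.5
position: [0.556, 0.024, 0.1987]
tool_rot: [0.437, -3.111, 0.0]
ft_force: [0.1, 0.3, -3.6]
grip_width: 0.413
grip_force: 14.9
time: 6.88
position: [0.556, 0.024, 0.1966]
tool_rot: [0.437, -3.111, 0.0]
ft_force: [-1.3, -0.3, -4.1]
grip_width: 0.413
grip_force: 14.9
```

```bash
python3 -m handwheel '[[0.03,0,0,0.001,0,0,0],[0.03,0,0,0.001,0,0,0],[0.03,0,0,0,0,0,0]]'
python3 -m handwheel '[[0.03,0,0,0.0005,0,0,0],[0.03,0,0,0.0005,0,0,0],[0.03,0,0,0,0,0,0]]'
```

```text
time: 7.25
position: [0.556, 0.0239, 0.1946]
tool_rot: [0.437, -3.111, 0.0]
ft_force: [0.4, -0.0, -3.9]
grip_width: 0.416
grip_force: 14.9
time: 7.62
position: [0.556, 0.024, 0.1937]
tool_rot: [-0.437, 3.111, -0.0]
ft_force: [0.1, -0.4, -3.8]
grip_width: 0.414
grip_force: 14.9
```

```bash
python3 -m handwheel '[[0.05,0,0,0,0,0,0],[0.05,0,0,0,0,0,0],[0.05,0,0,0,0,0,0],[0.05,0,0,0,0,0,0]]'
python3 - <<'E'
from h import *
s=ctrl.get_state(); print(s['position'],s['joint_positions'][6])
f=shot("wrist"); cv2.imwrite("pics/w2.png",f[0]); print(head(*f))
E
```

```text
time: 8.12
position: [0.5562, 0.024, 0.194]
tool_rot: [-0.437, 3.11, -0.0]
ft_force: [0.1, 0.6, 0.2]
grip_width: 0.57
grip_force: 0.0
[0.55621073 0.0240068  0.19404673] 1.7308481408468381
{'n': np.int64(9), 'top': array([ 0.5537, -0.009 ,  0.2279]), 'normal': array([-0.095, -0.037,  0.995]), 'flat': np.float64(5.0), 'w': array([0.001 , 0.0011, 0.0013]), 'axis150': array([ 0.5611, -0.0061,  0.1504])}
```

View pics/w2.png

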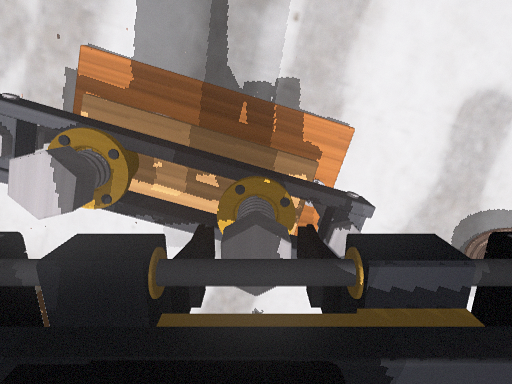

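The wrist view shows the head at about (257,265), partly hidden behind the guide bar. I check its height with the side and scene cameras.

```bash
python3 - <<'E'
from h import *
for n in ["side","scene"]:
    f=np.load(n+"0.npz"); g=shot(n)
    for q in (f["d"],f["K"],f["R"],f["t"]),g[1:]:
        P=cloud(*q); m=(q[0]>0)&(np.hypot(P[...,0]-.5555,P[...,1]-.024)<.014)&(P[...,2]<.235)&(P[...,2]>.18)
        z=P[m][:,2]; print(n,len(z),np.sort(z)[-40::4].round(4))
E
```

```text
side 52 [0.1877 0.1894 0.1938 0.2204 0.221  0.2213 0.2215 0.222  0.2223 0.2226]
side 48 [0.1841 0.1864 0.1884 0.2182 0.2189 0.2195 0.2198 0.2202 0.2205 0.2212]
scene 55 [0.2198 0.2204 0.2209 0.2213 0.2215 0.2217 0.222  0.2224 0.2228 0.2235]
scene 5 [0.1802 0.2185]
```

The head top fell to about 0.221 m, which puts the tip near 107 mm: it's in the thread start. I regrip slightly lower and turn it forward.

```bash
python3 -m handwheel '[[0.05,0,0,0.003,0,0,0],[0.03,0,0,0,0,0,0],[0.03,0,0,0,0,0,0],[0.03,0,0,0,0,0,0],[0.03,0,0,0,0,0,0],[0.03,0,0,0,0,0,0]]' 15
python3 -m handwheel '[[0.03,0,0,0.0003,0,0,7.5],[0.03,0,0,0.0003,0,0,7.5],[0.03,0,0,0.0003,0,0,7.5],[0.03,0,0,0,0,0,0]]'
```

```text
time: 9.02
position: [0.556, 0.024, 0.1907]
tool_rot: [0.437, -3.111, -0.0]
ft_force: [-0.8, 0.0, -0.6]
grip_width: 0.412
grip_force: 15.0
time: 9.52
position: [0.556, 0.0239, 0.1898]
tool_rot: [0.176, 3.137, -0.0]
ft_force: [1.3, 0.3, -0.2]
grip_width: 0.414
grip_force: 15.0
```

```bash
python3 -m handwheel '[[0.03,0,0,0.0003,0,0,7.5],[0.03,0,0,0.0003,0,0,7.5],[0.03,0,0,0.0003,0,0,7.5],[0.03,0,0,0.0003,0,0,7.5],[0.03,0,0,0.0003,0,0,7.5],[0.03,0,0,0.0003,0,0,7.5],[0.03,0,0,0.0003,0,0,7.5],[0.03,0,0,0.0003,0,0,7.5],[0.03,0,0,0.0003,0,0,7.5],[0.03,0,0,0,0,0,0]]'
python3 -m handwheel '[[0.03,0,0,0.0003,0,0,7.5],[0.03,0,0,0.0003,0,0,7.5],[0.03,0,0,0.0003,0,0,7.5],[0.03,0,0,0.0003,0,0,7.5],[0.03,0,0,0.0003,0,0,7.5],[0.03,0,0,0.0003,0,0,7.5],[0.03,0,0,0,0,0,0]]'
python3 - <<'E'
from h import *
s=ctrl.get_state(); print(s['ft_force'],s['torque'],s['joint_positions'][6])
E
```

```text
time: 10.78
position: [0.556, 0.0239, 0.1872]
tool_rot: [1.886, 2.512, -0.0]
ft_force: [-0.8, 0.1, 0.6]
grip_width: 0.41
grip_force: 15.0
time: 11.65
position: [0.5562, 0.0238, 0.1855]
tool_rot: [2.703, 1.6, 0.001]
ft_force: [0.5, 0.3, -0.1]
grip_width: 0.412
grip_force: 15.0
[ 0.49321957  0.34536385 -0.10554963] [-0.03907204 -0.02044128 -0.01952905] -0.6006272959008337
```

```bash
python3 -m handwheel '[[0.03,0,0,0.0003,0,0,7.5],[0.03,0,0,0.0003,0,0,7.5],[0.03,0,0,0.0003,0,0,7.5],[0.03,0,0,0.0003,0,0,7.5],[0.03,0,0,0.0003,0,0,7.5],[0.03,0,0,0.0003,0,0,7.5],[0.03,0,0,0.0003,0,0,7.5],[0.03,0,0,0,0,0,0]]'
python3 -m handwheel '[[0.03,0,0,0.0003,0,0,7.5],[0.03,0,0,0.0003,0,0,7.5],[0.03,0,0,0.0003,0,0,7.5],[0.03,0,0,0.0003,0,0,7.5],[0.03,0,0,0.0003,0,0,7.5],[0.03,0,0,0.0003,0,0,7.5],[0.03,0,0,0.0003,0,0,7.5],[0.03,0,0,0,0,0,0],[0.03,0,0,0,0,0,0]]'
python3 - <<'E'
from h import *
s=ctrl.get_state(); print(s['ft_force'],s['torque'],s['joint_positions'][6])
g=shot("side")
P=cloud(*g[1:]); m=(g[1]>0)&(np.hypot(P[...,0]-.5555,P[...,1]-.024)<.014)&(P[...,2]<.235)&(P[...,2]>.15)
z=P[m][:,2]; print(len(z),np.sort(z)[-40::4].round(4))
E
```

```text
time: 12.65
position: [0.556, 0.0239, 0.1834]
tool_rot: [3.132, 0.241, 0.0]
ft_force: [-0.3, -0.8, -0.1]
grip_width: 0.412
grip_force: 15.0
time: 13.78
position: [0.5558, 0.0237, 0.1813]
tool_rot: [2.915, -1.171, -0.0]
ft_force: [-1.0, -0.0, 0.8]
grip_width: 0.415
grip_force: 15.0
[-1.04024308 -0.00774833  0.80392686] [ 0.02918855  0.50881866 -0.06885927] -2.417437204184168
39 [0.1501 0.1532 0.1559 0.1568 0.1599 0.1623 0.1651 0.1669 0.1707 0.1762]
```

```bash
python3 -m handwheel '[[0.065,0,0,0,0,0,0],[0.065,0,0,0,0,0,0],[0.065,0,0,0,0,0,0],[0.065,0,0,0,0,0,0],[0.065,0,0,0,0,0,0]]'
python3 -m handwheel '[[0.065,0,0,0,0,0,-10],[0.065,0,0,0,0,0,-10],[0.065,0,0,0,0,0,-10],[0.065,0,0,0,0,0,-10],[0.065,0,0,0,0,0,-10],[0.065,0,0,0,0,0,-10],[0.065,0,0,0,0,0,-10],[0.065,0,0,0,0,0,-10],[0.065,0,0,0,0,0,-10],[0.065,0,0,0,0,0,-10],[0.065,0,0,0,0,0,-10],[0.065,0,0,0,0,0,-10]]'
python3 -m handwheel '[[0.065,0,0,0,0,0,0],[0.065,0,0,0,0,0,0]]'
python3 - <<'E'
from h import *
s=ctrl.get_state(); print(s['ft_force'],s['torque'],s['joint_positions'][6])
f=shot("wrist"); cv2.imwrite("pics/w3.png",f[0])
for n in("side","scene"):
 g=shot(n); cv2.imwrite(f"pics/{n}3.png",g[0])
 P=cloud(*g[1:]); m=(g[1]>0)&(np.hypot(P[...,0]-.5555,P[...,1]-.024)<.014)&(P[...,2]<.235)&(P[...,2]>.15)
 z=P[m][:,2]; print(len(z),np.sort(z)[-40::4].round(4))
E
```

```text
time: 14.45
position: [0.556, 0.024, 0.1812]
tool_rot: [2.913, -1.177, 0.0]
ft_force: [0.2, 0.8, -1.0]
grip_width: 0.739
grip_force: 0.0
time: 15.95
position: [0.556, 0.024, 0.1812]
tool_rot: [2.47, 1.941, 0.0]
ft_force: [-0.1, 0.6, 0.3]
grip_width: 0.749
grip_force: 0.0
time: 16.2
position: [0.556, 0.0239, 0.1812]
tool_rot: [2.478, 1.93, 0.0]
ft_force: [-0.2, -0.2, 0.4]
grip_width: 0.747
grip_force: 0.0
[-0.20984606 -0.24884922  0.36614304] [ 0.02368805 -0.02038228 -0.00274875] -0.34880942537243936
74 [0.1756 0.1767 0.1795 0.2094 0.2097 0.21   0.2105 0.2106 0.2107 0.2114]
19 [0.1512 0.1555 0.1603 0.1673 0.174 ]
```

View pics/w3.png

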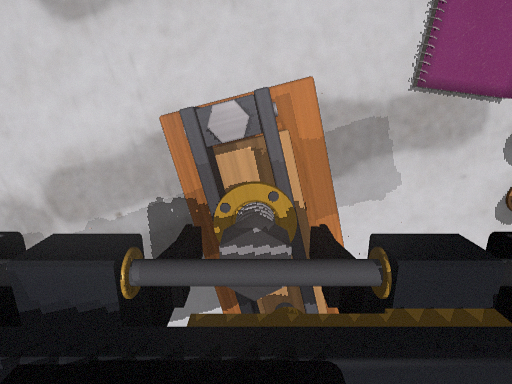

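It sank about 10 mm over 240° with the head still between the fingers (257,245). I regrip and do the last 120° plus a few degrees, to split the overshoot past the drop.

```bash
python3 -m handwheel '[[0.03,0,0,0,0,0,0],[0.03,0,0,0,0,0,0],[0.03,0,0,0,0,0,0],[0.03,0,0,0,0,0,0],[0.03,0,0,0,0,0,0],[0.03,0,0,0,0,0,0]]' 15
python3 -m handwheel '[[0.03,0,0,0.0003,0,0,7.5],[0.03,0,0,0.0003,0,0,7.5],[0.03,0,0,0.0003,0,0,7.5],[0.03,0,0,0.0003,0,0,7.5],[0.03,0,0,0.0003,0,0,7.5],[0.03,0,0,0.0003,0,0,7.5],[0.03,0,0,0.0003,0,0,7.5],[0.03,0,0,0.0003,0,0,7.5],[0.03,0,0,0,0,0,0]]'
python3 -m handwheel '[[0.03,0,0,0.0003,0,0,7.5],[0.03,0,0,0.0003,0,0,7.5],[0.03,0,0,0.0003,0,0,7.5],[0.03,0,0,0.0003,0,0,7.5],[0.03,0,0,0.0003,0,0,7.5],[0.03,0,0,0.0003,0,0,7.5],[0.03,0,0,0.0003,0,0,7.5],[0.03,0,0,0.0003,0,0,7.5],[0.03,0,0,0.0002,0,0,6],[0.03,0,0,0,0,0,0],[0.03,0,0,0,0,0,0],[0.03,0,0,0,0,0,0]]'
python3 - <<'E'
from h import *
s=ctrl.get_state(); print(s['ft_force'],s['torque'],s['joint_positions'][6],Ro.from_rotvec(s['tool_rot']).as_matrix().round(3))
g=[shot("side")[0],shot("wrist")[0]]
cv2.imwrite("pics/end.png",np.hstack([cv2.resize(g[0][120:260,190:330],(400,400)),cv2.resize(g[1],(400,400))]))
E
```

```text
time: 17.1
position: [0.5561, 0.024, 0.1812]
tool_rot: [2.475, 1.934, 0.0]
ft_force: [-0.4, -0.2, -0.2]
grip_width: 0.414
grip_force: 14.9
time: 18.23
position: [0.5561, 0.0239, 0.1788]
tool_rot: [3.111, 0.439, 0.0]
ft_force: [0.4, 0.6, 0.3]
grip_width: 0.415
grip_force: 14.9
time: 19.73
position: [0.556, 0.0239, 0.1762]
tool_rot: [2.848, -1.326, 0.0]
ft_force: [-0.4, -0.3, 1.4]
grip_width: 0.416
grip_force: 14.9
[-0.39957622 -0.32383915  1.44130464] [ 0.04893189  0.2454694  -0.0581649 ] -2.5234232048011833 [[ 0.644 -0.765 -0.   ]
 [-0.765 -0.644 -0.   ]
 [ 0.     0.    -1.   ]]
```

View pics/end.png

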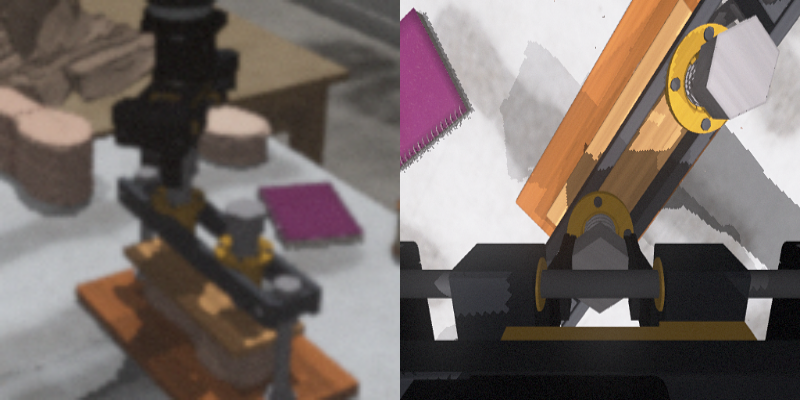

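The final view shows the head gripped at (600,270) in the right panel and upright, with the other spindle untouched at (745,65).

```bash
python3 -c "
from bench import ctrl
print(ctrl.close_job())"
```

```text
the job is handed in; nothing more can be done
None
```

The free spindle (left nut) was turned back about 136° until it dropped into the thread, then forward about 366°, about 6° past a full turn to allow for overshooting the drop when backing off; it was handed in at about 20 s with the head still gripped and upright, and the other spindle was not touched.

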